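# Clamp a shoe last in its jig

## Robot

A 6-joint arm with a two-finger parallel gripper is mounted at the origin on the work surface. World frame = base frame: x ahead of the robot, y to its left, z up, the work surface at z = 0. Lengths are in m, angles in rad, forces in N, time in s.
With the tool pointing down it reaches from about 0.275 to 0.75 m from the base axis. Payload 10.2 kg.
Tool frame: the origin (TCP) lies between the finger pads; the fingertips stand 19 mm ahead of it and the grasp point (between the pads) is the TCP; z points along the fingers, y is the line along which they close (so a half turn about z gives the same grasp; the last joint's range is limited). The gripper opens to 88 mm and grips with 3 to 60 N. Pads are 18 mm wide; open, the fingers measure 123 mm over their backs; the gripper's body (75 mm by 187 mm) begins 45 mm behind the grasp point.
Start: joints at [-1.394, 0.313, 1.498, -0, 1.331, -0.223], TCP at [0.204, -0.484, 0.258] pointing down, gripper open.
Joint ranges: [-2.94, 2.94], [-0.97, 2.17], [0.19, 2.56], [-1.23, 4.37], [0.02, 3.11], [-2.88, 2.88]. Speed limits (rad/s): [2.39, 2.39, 3.01, 3.14, 3.14, 3.14].

## Interface

Orientations are given as a unit quaternion [x, y, z, w].
In Python, from station import ctrl, optics gives the robot as it stands. The module is installed in compiled form; this text tells all that it offers.
- The arm moves only by the tool arm_command, never from a script. Its argument "steps" is a list of rows, each a list of 6 numbers: the shift along the tool's x, y, z in cm, then the turn, a rotation vector about the tool's x, y, z in rad. In form: [[tx, ty, tz, rx, ry, rz], ...]. A call has 1 to 5 rows; each row shifts and turns the commanded pose from where the row before left it, along the tool's axes as they then stand; what a row does not reach is not made up. A row lasts 1/8 s, in which the tool goes at most 62.5 mm and 10.7 degrees, less where a joint would pass 70% of its speed; a pose out of reach is approached as far as the arm can. A call is refused whole if a number of a shift passes 6.25 or a number of a turn 0.188, either way. A call with a gripper value outside its range is refused whole. "hand" is the opening, from 0 (shut) to 1 (fully open), set as the call begins (left out, the last holds). The fingers move at their own pace and stop on an object; the grip force is fixed at half the most. Time passes only in rows, so rows that do not move let the fingers close. It gives the time, the measured TCP pose, the force, the opening and the grip force at its end, in the units of the state.
- ctrl.read_state(): the state, without advancing time (a new reading comes with each control period).
- optics.grab_frame(name): name is "scene" or "side" or "wrist"; returns a dict with "pixels" (420x560x3 uint8, red, green, blue), "vertical_fov" (degrees; the focal length in pixels is half the picture's height over the tangent of half this angle, whatever the lens; pixels are square), "cx", "cy" (the principal point, pixels), "k1" (the pictures are not rectified: a ray, as slopes to the right and down, at radius r is drawn at 1 + k1 r^2 times it, then the intrinsics apply), "xyz" and "orientation" of the camera in the world. Camera axes: x right, y down, z forward; pixel columns grow to the right and rows downward; lengths in m; the calibration is good to about 2 mm. A picture is of the moment at which its call begins. There is no depth.
- ctrl.finish_job(): hands the job in; it is judged then, once.
The state is a dict: "time_s": time; "joint_pos": joint angles; "dq": joint speeds; "tau": joint torques, N m; "ee_pos": TCP position; "ee_rot": TCP orientation; "wrist_force": force on the tool from outside, world axes, zero at the start; "ft_torque": the same for the moment, N m; "finger_gap": finger opening in m; "gripper_force": force on a finger pad.
Only numpy, scipy, OpenCV 4.12 (cv2) and the standard library are available. Lean on these libraries where they do the work, as an engineer would, in place of code of your own. Each camera call takes 0.05 s, during which the arm holds its last target. There are 200 camera calls.

## Task

The green shoe last in the clamping jig must be locked down for the next operation. With the fingertips, push the last along the bed by its toe until its heel is against the blue stop, then push the clamp's red crossbar over past centre, towards the last, so that it snaps shut and its rubber foot presses on the last. Do not pick anything up, and leave the other things on the bench where they are.

Things in the scene. Friction and masses are not known exactly. Their poses are not given: they have to be found in the camera images.
- jig: Jig screwed to the bench: aluminium bed 375 x 112 mm, top at z = 0.018, two guide rails 12 mm high and 76 mm apart, blue heel stop, behind it a blue tower with the clamp. Origin: at bench level on the bed's centre line; x along the bed to the stop, z up. In its frame the bed spans x -0.235 to 0.14, rails -0.20 to 0.07, tower 0.084 to 0.130 (y +-0.026, up to z 0.133).
- stop_face (a point): Foot of the blue heel stop's face, on the bed top and centre line, x = 0.070 in the jig's frame. The stop is 76 mm wide and 50 mm high above the bed. With the heel touching it the last's origin is at x = -0.020 in the jig's frame and its toe at x = -0.110.
- last: Green plastic shoe last, 180 x 64 x 78 mm high, 0.3 to 0.55 kg, standing sole down on the bed between the rails. Origin: centre of its sole; x axis to the heel (+0.090, towards the stop); toe at x = -0.090, rounded, 20 mm high there and 30 mm high 17 mm further back. Flat cone top 78 mm up, from x = 0.01 to 0.085. Starts 35 to 80 mm short of the stop; slides under 1 to 6 N.
- clamp_lever (a joint): Clamp lever angle, rad: 0 = open (crossbar leans away from the last, arm and rubber foot raised), 1.1 = shut (crossbar leans over the last, foot down). An over-centre spring drives it to the nearer end; centre is 0.55. At the crossbar a level push of about 7 to 12 N starts it, falling to nothing at centre; past centre it snaps shut by itself.
- clamp_pivot (a point): The lever's axis, between the tower's cheeks: parallel to the jig's y, at x = 0.105, z = 0.118 in its frame. The crossbar is 90 mm from it.
- clamp_bar (a point): Centre of the clamp lever's red crossbar, a round bar 80 mm long and 20 mm thick parallel to the jig's y axis, at the end of the lever's thin steel stem (11 mm thick). Open it is at x = 0.152, z = 0.195 in the jig's frame; at centre x = 0.105, z = 0.208; shut x = 0.058, z = 0.195.
- clamp_pad: Black rubber foot, 20 mm in diameter and 12 mm thick, on a spring spindle under the end of the clamp's arm; origin at the middle of its underside. Shut, it stands on the cone top of the last at x = 0.020 in the jig's frame and presses with about 3 N.
- spare_last_a: A spare green last, same shape as the one in the jig (180 mm long, 64 mm wide at the ball, 78 mm high), standing loose on the bench away from the jig. Origin: centre of its sole.
- spare_last_b: Another loose spare green last of the same shape on the bench. Origin: centre of its sole.
- insole_stack: Loose stack of dark red insoles, 175 mm long, 62 mm wide, 12 mm high, lying beside the jig. Origin: centre of its underside.
- tape_roll: Loose roll of pale masking tape lying flat beside the jig, 90 mm across, 24 mm high. Origin: centre of its underside.
- hammer: Loose hammer lying beside the jig. Origin: underside, its handle along its x axis.
- glue_jar: Loose white jar with black lid, 68 mm across, 85 mm high, beside the jig. Origin: centre of its underside.
- glue_brush: Loose brush lying on the bench beyond the jig. Origin: underside, along its x axis.
Things that resemble listed ones, but are neither listed nor needed, are in the scene too. Leave any brown or white look-alike of the last alone.

How it is judged:
By the outcome, as a careful person would: the job done as asked, in the order asked, and still so for the second after the job is handed in, with the robot touching nothing.
It also fails if it takes over 48 s, if anything falls off the work surface, if the arm or the gripper's body presses on something with over 40 N, if the wrist force passes 120 N, or if a joint passes its speed limit or range.

## Working session

There is one attempt and no reset: what is moved stays moved. The work goes in short steps, Python scripts to look and compute and a tool call to move; the robot and the scene stay as the last step left them, time stands still between calls to the robot, and variables do not carry over. Pictures are saved under pics/ and viewed, at most 10 in all, crops included, and the job is handed in when it is done.

Besides the shell and the picture viewer there is one more tool, called after "Request:" by a JSON object that holds its "method" and its "body". arm_command: Moves the arm, as the interface text tells. Its arguments: {"type":"object","properties":{"steps":{"type":"array"},"hand":{"type":"number"}},"required":["steps"]}

```bash
mkdir -p pics; cat > h.py <<'E'
import numpy as np, cv2
from scipy.spatial.transform import Rotation as R
from station import ctrl, optics
def cam(f):
    h,w=f["pixels"].shape[:2]; fl=h/2/np.tan(np.radians(f["vertical_fov"])/2)
    K=np.array([[fl,0,f["cx"]],[0,fl,f["cy"]],[0,0,1.]]); return K,np.array([f["k1"],0,0,0.]),R.from_quat(f["orientation"]).as_matrix(),np.array(f["xyz"])
def ray(f,p):
    K,d,M,o=cam(f); u=cv2.undistortPoints(np.array(p,float).reshape(-1,1,2),K,d).reshape(-1,2)
    return o,np.c_[u,np.ones(len(u))]@M.T
def onz(f,p,z):
    o,r=ray(f,p); return o+r*((z-o[2])/r[:,2])[:,None]
def proj(f,P):
    K,d,M,o=cam(f); P=np.array(P,float).reshape(-1,3)
    return cv2.projectPoints((P-o)@M,np.zeros(3),np.zeros(3),K,d)[0].reshape(-1,2)
def save(f,n,box=None,s=1):
    im=f["pixels"][:,:,::-1]
    if box: x0,y0,x1,y1=box; im=im[y0:y1,x0:x1]
    cv2.imwrite("pics/"+n,cv2.resize(im,None,fx=s,fy=s,interpolation=cv2.INTER_CUBIC))
E
python3 - <<'E'
from h import *
import pickle
a=optics.grab_frame("scene");b=optics.grab_frame("side")
pickle.dump((a,b),open("f0.pkl","wb"))
cv2.imwrite("pics/a.png",a["pixels"][:,:,::-1]);cv2.imwrite("pics/b.png",b["pixels"][:,:,::-1])
for f in(a,b): print(f["xyz"],f["vertical_fov"],f["k1"])
print(ctrl.read_state())
E
```

```text
[1.73553474 0.0804779  0.9281727 ] 52.10416063489993 -0.03675327469607167
[0.39479759 1.21726282 1.11817845] 49.83387064324115 -0.10295554931662174
{'time_s': 0.1, 'joint_pos': array([-1.39441085e+00,  3.13381850e-01,  1.49831540e+00, -2.59593505e-05,
        1.33104526e+00, -2.23376128e-01]), 'dq': array([-0.00041833, -0.00149078, -0.00273944,  0.0019573 , -0.00138224,
       -0.00055416]), 'tau': array([ 2.71322577e-03, -4.02808499e+01, -2.52645975e+01,  6.95098448e-02,
        3.41713114e-02, -5.06111871e-05]), 'ee_pos': array([ 0.204289  , -0.48341023,  0.25724175]), 'ee_rot': array([ 9.80089476e-01,  1.98555505e-01,  9.03723000e-07, -5.75066002e-04]), 'wrist_force': array([0.17825394, 0.12185177, 0.21244752]), 'ft_torque': array([-0.00814788,  0.00934962,  0.09596818]), 'gripper_force': 0.0, 'finger_gap': 0.08830010215730813}
```

View pics/a.png

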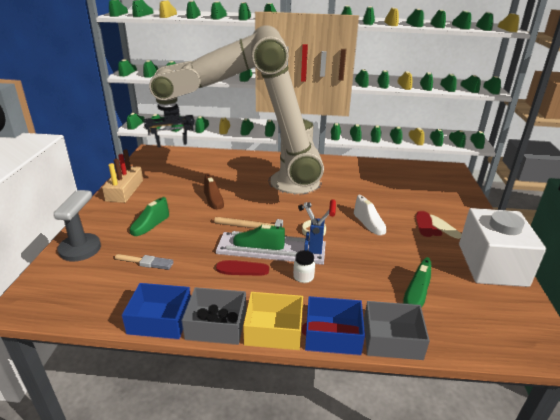

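View pics/b.png

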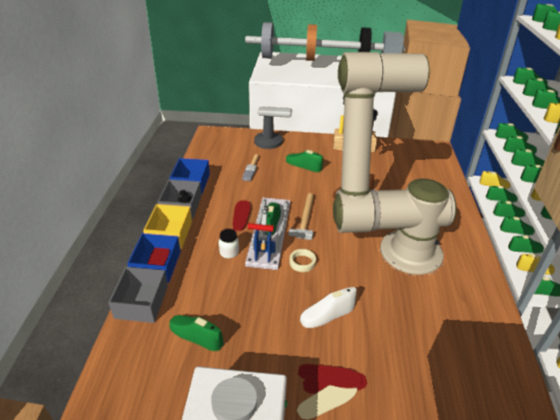

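The scene shows the jig at (270,245) with the green last at (262,237), the blue tower at (317,235) and the red bar at (333,208). In the side view they are at (268,232), (272,214), (262,245) and (261,228).
Candidates for the last (scene view):
- green at (262,237), on the bed in front of the blue tower: my choice
- spare green lasts at (151,215) and (419,283)
- white at (369,213) and brown at (213,191) look-alikes

For the bar: the red crossbar is at (333,208). The red insoles at (243,268) and the red thing at (427,222) are not it.

```bash
python3 - <<'E'
from h import *
import pickle
a,b=pickle.load(open("f0.pkl","rb"))
A=cv2.resize(a["pixels"][190:275,205:345,::-1],None,fx=5,fy=5,interpolation=cv2.INTER_CUBIC)
B=cv2.resize(b["pixels"][190:275,235:325,::-1],None,fx=5,fy=5,interpolation=cv2.INTER_CUBIC)
cv2.imwrite("pics/c.png",A);cv2.imwrite("pics/d.png",B)
for n,f,(x0,y0,x1,y1) in(("a",a,(205,190,345,275)),("b",b,(235,190,325,275))):
    im=f["pixels"][y0:y1,x0:x1]; hsv=cv2.cvtColor(im,cv2.COLOR_RGB2HSV)
    for c,lo,hi in(("green",(50,90,30),(85,255,255)),("red",(0,190,120),(6,255,255)),("blue",(105,120,40),(125,255,255))):
        m=cv2.inRange(hsv,lo,hi); k,l,s,ce=cv2.connectedComponentsWithStats(m)
        for i in range(1,k):
            if s[i,4]>25:
                ys,xs=np.where(l==i); r=cv2.minAreaRect(np.c_[xs,ys].astype(np.float32))
                print(n,c,s[i]+[x0,y0,0,0,0],ce[i]+[x0,y0],r[0][0]+x0,r[0][1]+y0,r[1],r[2])
E
```

```text
a green [234 226  51  24 918] [261.87037037 238.20479303] 259.0 237.5 (23.0, 50.0) 90.0
a red [330 200   6  16  71] [332.64788732 207.76056338] 332.7682876586914 207.58536529541016 (4.527693271636963, 15.349983215332031) 6.340191841125488
a red [218 262  50  12 308] [241.91233766 267.49025974] 242.5067901611328 267.3574752807617 (49.182369232177734, 10.178943634033203) 2.726311206817627
a blue [305 222  19  32 364] [314.62912088 239.89010989] 313.75518798828125 236.93793487548828 (16.775188446044922, 31.308149337768555) 4.763641834259033
b green [267 203  14  31 226] [273.42920354 215.17699115] 272.0882377624512 217.6470603942871 (12.611851692199707, 29.83188247680664) 14.03624439239502
b red [235 201  15  29 249] [241.07228916 213.96787149] 242.0 215.0 (28.0, 14.0) 90.0
b red [247 223  26   8 130] [259.62307692 226.73846154] 259.5465774536133 226.55753326416016 (25.490745544433594, 5.4959516525268555) 6.009006023406982
b blue [254 231   7  29 113] [256.40707965 244.5840708 ] 257.0 245.0 (28.0, 6.0) 90.0
b blue [265 232  10  29 136] [269.44852941 246.39705882] 269.5 246.0 (28.0, 9.0) 90.0
```

View pics/c.png

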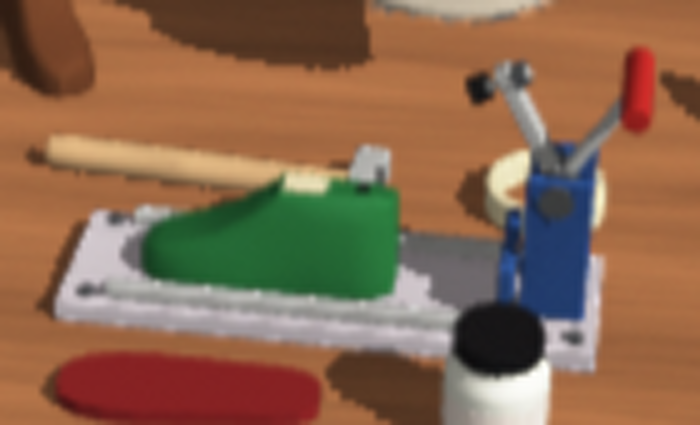

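View pics/d.png

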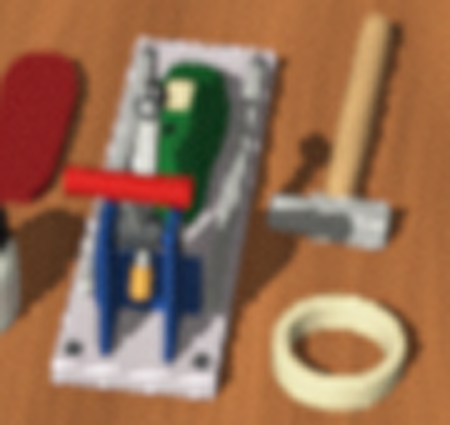

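The crops show the bed corners, the open lever with its red bar, and the toe facing the end away from the tower. Working out the jig frame.

```bash
python3 - <<'E'
from h import *
import pickle
a,b=pickle.load(open("f0.pkl","rb"))
ca=np.array([[90,212],[56,308],[597,360],[605,257]])/5+[205,190]-.4
cb=np.array([[275,52],[140,42],[55,370],[216,386]])/5+[235,190]-.4   # toe/-x side, toe/+x, tower/+x, tower/-x
PA,PB=onz(a,ca,.018),onz(b,cb,.018); print(PA.round(3));print(PB.round(3))
for P in(PA,PB):
    print([round(float(np.linalg.norm(P[i]-P[(i+1)%4])),3) for i in range(4)])
P=(PA+PB)/2; d=(P[2]+P[3]-P[0]-P[1])[:2]; yaw=np.arctan2(d[1],d[0]); ex=np.r_[np.cos(yaw),np.sin(yaw)]; ey=np.r_[-ex[1],ex[0]]
mid=P.mean(0)[:2]; O=mid-ex*(-.0475); print("yaw",yaw,"O",O)
def tri(pa,pb):
    o1,r1=ray(a,[pa]);o2,r2=ray(b,[pb]);s=np.linalg.lstsq(np.c_[r1[0],-r2[0]],o2-o1,rcond=None)[0]
    x,y=o1+s[0]*r1[0],o2+s[1]*r2[0]; return (x+y)/2,np.linalg.norm(x-y)
bar=tri([332.7,207.7],[259.6,226.7]);print("bar",bar, "jig:",(bar[0][:2]-O)@ex,(bar[0][:2]-O)@ey)
print("bar expected",O+ex*.152)
# toe & heel
for f,p,z in((a,(140/5+205,250/5+190),.03),(a,(398/5+205,292/5+190),.018),(b,(190/5+235,63/5+190),.035)):
    q=onz(f,[p],z)[0]; print("last",q,(q[:2]-O)@ex,(q[:2]-O)@ey)
for x in(-.235,-.11,.07,.152): print(x,O+ex*x)
E
```

```text
[[ 0.464 -0.235  0.018]
 [ 0.58  -0.235  0.018]
 [ 0.593  0.138  0.018]
 [ 0.474  0.142  0.018]]
[[ 0.461 -0.234  0.018]
 [ 0.57  -0.234  0.018]
 [ 0.584  0.141  0.018]
 [ 0.474  0.144  0.018]]
[0.116, 0.373, 0.119, 0.378]
[0.11, 0.375, 0.11, 0.377]
yaw 1.5371891062034044 O [0.52645893 0.00080833]
bar (array([0.53363737, 0.15200641, 0.19681604]), np.float64(0.0016648447268679224)) jig: 0.15135390586340608 -0.0020939995717809143
bar expected [0.53156627 0.1527225 ]
last [ 0.52438831 -0.18456043  0.03      ] -0.18533367018298175 -0.004159103613786725
last [ 5.35504802e-01 -3.00867512e-04  1.80000000e-02] -0.0008046252594881928 -0.009078034468411853
last [ 0.52323045 -0.18673109  0.035     ] -0.18754200345010225 -0.003074834816257917
-0.235 [ 0.51856272 -0.23405897]
-0.11 [ 0.52276283 -0.10912955]
0.07 [0.52881099 0.07076881]
0.152 [0.53156627 0.1527225 ]
```

Request:
{"method": "arm_command", "body": {"steps": [[0, 0, 0, 0, 0, -0.1625], [0, 0, 0, 0, 0, -0.1625], [0, 0, 0, 0, 0, -0.1625], [0, 0, 0, 0, 0, -0.1625], [0, 0, 0, 0, 0, -0.1625]], "hand": 0}}

```text
time_s: 0.72
ee_pos: [0.2043, -0.4835, 0.2574]
ee_rot: [0.82, 0.572, 0.0, -0.0]
wrist_force: [0.2, -0.8, -0.5]
finger_gap: 0.0404
gripper_force: 0.0
```

Request:
{"method": "arm_command", "body": {"steps": [[0, 0, 0, 0, 0, -0.1625], [0, 0, 0, 0, 0, -0.1625], [2.6, 3.06, 0, 0, 0, 0], [2.6, 3.06, 0, 0, 0, 0], [2.6, 3.06, 0, 0, 0, 0]]}}

```text
time_s: 1.35
ee_pos: [0.2995, -0.4078, 0.2574]
ee_rot: [0.719, 0.695, 0.0, -0.0]
wrist_force: [0.6, -0.1, 0.0]
finger_gap: 0.0007
gripper_force: 0.0
```

Request:
{"method": "arm_command", "body": {"steps": [[2.6, 3.06, 0, 0, 0, 0], [2.6, 3.06, 0, 0, 0, 0], [2.6, 3.06, 0, 0, 0, 0], [2.6, 3.06, 0, 0, 0, 0], [2.6, 3.06, 0, 0, 0, 0]]}}

```text
time_s: 1.98
ee_pos: [0.4568, -0.2829, 0.2575]
ee_rot: [0.719, 0.695, -0.0, -0.0]
wrist_force: [-0.2, -0.9, -0.3]
finger_gap: 0.0005
gripper_force: 0.0
```

Request:
{"method": "arm_command", "body": {"steps": [[2.6, 3.06, 2, 0, 0, 0], [2.6, 3.06, 3, 0, 0, 0], [0, 0, 4, 0, 0, 0], [0, 0, 3, 0, 0, 0], [0, 0, 0, 0, 0, 0]]}}

```text
time_s: 2.6
ee_pos: [0.518, -0.2333, 0.1358]
ee_rot: [0.719, 0.695, -0.0, -0.002]
wrist_force: [0.6, -0.6, 0.7]
finger_gap: 0.0007
gripper_force: 0.0
```

```bash
python3 - <<'E'
from h import *
w=optics.grab_frame("wrist");s=optics.grab_frame("scene")
im=w["pixels"][:,:,::-1]; sc=cv2.resize(s["pixels"][150:275,205:345,::-1],None,fx=3.36,fy=3.36,interpolation=cv2.INTER_CUBIC)[:420]
O=np.r_[0.5265,.0008];ex=np.r_[np.cos(1.5372),np.sin(1.5372)]
im=im.copy()
for x in(-.19,-.15,-.10):
    q=proj(w,[*(O+ex*x),.018])[0]; cv2.circle(im,tuple(int(v) for v in q),3,(255,0,255),1)
cv2.imwrite("pics/e.png",cv2.resize(np.hstack([im,sc[:,:470]]),None,fx=.75,fy=.75))
E
```

```text
(no output)
```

View pics/e.png

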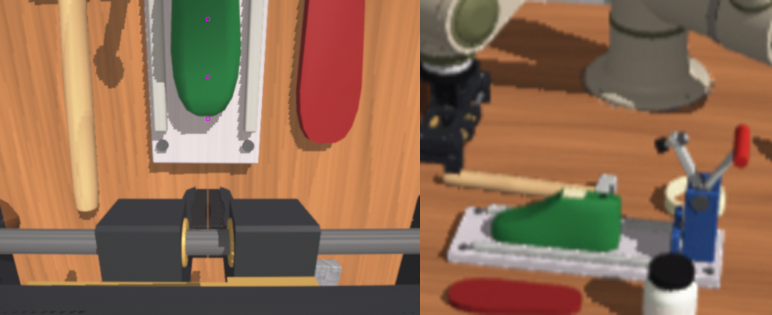

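The wrist view shows the tool on the bed's centre line, with the toe at (205,116) between the rails and the fingers clear of the bed end. Going down and pushing.

Request:
{"method": "arm_command", "body": {"steps": [[0, 0, 4.5, 0, 0, 0], [0, 0, 3, 0, 0, 0], [0, 0, 1.5, 0, 0, 0], [1.5, 0, 0, 0, 0, 0], [1, 0, 0, 0, 0, 0]]}}

```text
time_s: 3.32
ee_pos: [0.5204, -0.2082, 0.0492]
ee_rot: [0.719, 0.695, 0.0, 0.001]
wrist_force: [0.6, 0.4, -0.3]
finger_gap: 0.0002
gripper_force: 0.0
```

Request:
{"method": "arm_command", "body": {"steps": [[1, 0, 0, 0, 0, 0], [1, 0, 0, 0, 0, 0], [1, 0, 0, 0, 0, 0], [1, 0, 0, 0, 0, 0], [1, 0, 0, 0, 0, 0]]}}

```text
time_s: 3.95
ee_pos: [0.5219, -0.1593, 0.0486]
ee_rot: [0.719, 0.695, -0.0, 0.001]
wrist_force: [-0.2, -5.9, 5.2]
finger_gap: 0.0005
gripper_force: 2.9
```

Request:
{"method": "arm_command", "body": {"steps": [[0.8, 0, 0, 0, 0, 0], [0.8, 0, 0, 0, 0, 0], [0.6, 0, 0, 0, 0, 0], [0.4, 0, 0, 0, 0, 0]]}}

```text
time_s: 4.45
ee_pos: [0.5225, -0.1331, 0.0482]
ee_rot: [0.719, 0.695, -0.0, 0.001]
wrist_force: [0.0, -5.6, 4.3]
finger_gap: 0.0001
gripper_force: 2.8
```

Request:
{"method": "arm_command", "body": {"steps": [[0.4, 0, 0, 0, 0, 0], [0.4, 0, 0, 0, 0, 0]]}}

```text
time_s: 4.7
ee_pos: [0.5228, -0.1253, 0.0482]
ee_rot: [0.719, 0.695, -0.0, 0.001]
wrist_force: [-1.4, -5.8, 4.8]
finger_gap: 0.0005
gripper_force: 2.9
```

Request:
{"method": "arm_command", "body": {"steps": [[0.3, 0, 0, 0, 0, 0], [0.2, 0, 0, 0, 0, 0]]}}

```text
time_s: 4.95
ee_pos: [0.523, -0.1209, 0.0482]
ee_rot: [0.719, 0.695, -0.0, 0.001]
wrist_force: [-2.6, -16.3, 2.8]
finger_gap: 0.0007
gripper_force: 7.8
```

Request:
{"method": "arm_command", "body": {"steps": [[0.2, 0, 0, 0, 0, 0], [0, 0, 0, 0, 0, 0]]}}

```text
time_s: 5.2
ee_pos: [0.5232, -0.1207, 0.0483]
ee_rot: [0.719, 0.695, -0.001, 0.002]
wrist_force: [-3.0, -20.2, 1.1]
finger_gap: 0.0005
gripper_force: 10.0
```

Force rose from 6 to 20 N and the finger stalled where expected, so the heel is at the stop. Backing off and going over the lever.

Request:
{"method": "arm_command", "body": {"steps": [[-1, 0, 0, 0, 0, 0], [-3, 0, 0, 0, 0, 0], [0, 0, -5, 0, 0, 0], [0, 0, -5.5, 0, 0, 0], [0, 0, -5.5, 0, 0, 0]]}}

```text
time_s: 5.82
ee_pos: [0.521, -0.1573, 0.209]
ee_rot: [0.719, 0.695, 0.0, -0.001]
wrist_force: [0.2, -0.3, -0.0]
finger_gap: 0.0005
gripper_force: 0.0
```

Request:
{"method": "arm_command", "body": {"steps": [[0, 0, -5.5, 0, 0, 0], [0, 0, -5, 0, 0, 0], [5, 0, 0, 0, 0, 0], [5, 0, 0, 0, 0, 0], [5, 0, 0, 0, 0, 0]]}}

```text
time_s: 6.45
ee_pos: [0.526, -0.0061, 0.3123]
ee_rot: [0.719, 0.695, 0.0, -0.001]
wrist_force: [0.7, 0.1, -0.1]
finger_gap: 0.0003
gripper_force: 0.0
```

```bash
python3 - <<'E'
from h import *
s=optics.grab_frame("scene");b=optics.grab_frame("side");
x=cv2.resize(s["pixels"][190:275,205:345,::-1],(700,425),interpolation=cv2.INTER_CUBIC)
cv2.imwrite("pics/f.png",x)
st=ctrl.read_state();print(st["ee_pos"],st["joint_pos"].round(2))
E
```

```text
[ 0.52593279 -0.00384648  0.31250623] [-0.23  0.28  1.4   0.    1.46 -0.2 ]
```

View pics/f.png

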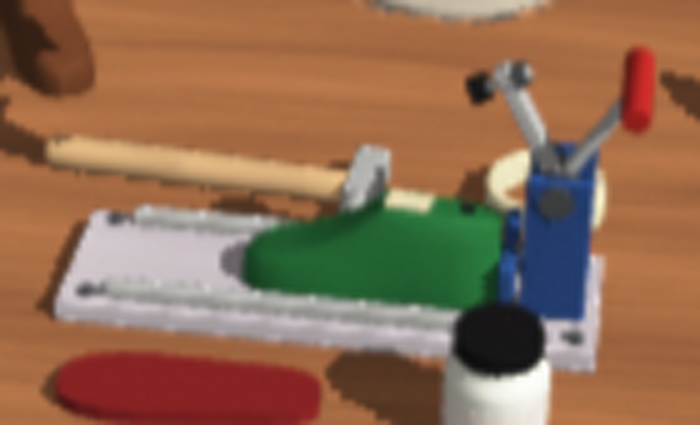

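The last's heel (crop x≈503) now touches the blue stop and nothing else has moved. Next, behind the bar.

Request:
{"method": "arm_command", "body": {"steps": [[5.5, 0, 0, 0, 0, 0], [5.5, 0, 0, 0, 0, 0], [5.5, 0, 0, 0, 0, 0], [5, 0, 0, 0, 0, 0], [0, 0, 0, 0, 0, 0]]}}

```text
time_s: 7.18
ee_pos: [0.5331, 0.2092, 0.3119]
ee_rot: [0.718, 0.697, -0.0, -0.001]
wrist_force: [-0.9, 0.1, 0.3]
finger_gap: 0.0005
gripper_force: 0.0
```

Request:
{"method": "arm_command", "body": {"steps": [[0, 0, 4, 0, 0, 0], [0, 0, 4, 0, 0, 0], [0, 0, 2.7, 0, 0, 0], [-1, 0, 0, 0, 0, 0], [0, 0, 0, 0, 0, 0]]}}

```text
time_s: 7.8
ee_pos: [0.5339, 0.1955, 0.207]
ee_rot: [0.719, 0.695, 0.001, 0.0]
wrist_force: [0.2, -0.2, -0.2]
finger_gap: 0.0002
gripper_force: 0.0
```

Request:
{"method": "arm_command", "body": {"steps": [[-1, 0, 0, 0, 0, 0], [-0.7, 0, 0, 0, 0, 0], [-0.5, 0, 0, 0, 0, 0], [-0.5, 0, 0, 0, 0, 0]]}}

```text
time_s: 8.3
ee_pos: [0.5325, 0.1701, 0.2062]
ee_rot: [0.719, 0.695, 0.001, -0.0]
wrist_force: [-1.7, 12.4, 9.6]
finger_gap: 0.0003
gripper_force: 6.6
```

Request:
{"method": "arm_command", "body": {"steps": [[-0.7, 0, 0, 0, 0, 0], [-0.7, 0, 0, 0, 0, 0], [-0.7, 0, 0, 0, 0, 0]]}}

```text
time_s: 8.68
ee_pos: [0.5322, 0.1498, 0.207]
ee_rot: [0.719, 0.695, 0.002, 0.0]
wrist_force: [0.8, 5.4, 4.8]
finger_gap: 0.0002
gripper_force: 3.1
```

Request:
{"method": "arm_command", "body": {"steps": [[-0.7, 0, 0, 0, 0, 0], [-0.7, 0, 0, 0, 0, 0], [-0.7, 0, 0, 0, 0, 0]]}}

```text
time_s: 9.05
ee_pos: [0.5309, 0.1273, 0.2057]
ee_rot: [0.719, 0.695, -0.0, 0.0]
wrist_force: [-0.3, 0.8, 0.6]
finger_gap: 0.0005
gripper_force: 0.6
```

Nearly at centre; a little more.

Request:
{"method": "arm_command", "body": {"steps": [[-0.6, 0, 0, 0, 0, 0], [-0.6, 0, 0, 0, 0, 0], [-0.4, 0, 0, 0, 0, 0], [0, 0, 0, 0, 0, 0]]}}

```text
time_s: 9.55
ee_pos: [0.5305, 0.1115, 0.2057]
ee_rot: [0.719, 0.695, -0.0, -0.0]
wrist_force: [0.5, -1.2, 0.4]
finger_gap: 0.0002
gripper_force: 0.0
```

Request:
{"method": "arm_command", "body": {"steps": [[2, 0, 0, 0, 0, 0], [5, 0, 0, 0, 0, 0], [3, 0, -3, 0, 0, 0], [0, 0, -5, 0, 0, 0], [0, 0, 0, 0, 0, 0]]}}

```text
time_s: 10.18
ee_pos: [0.5346, 0.2125, 0.2892]
ee_rot: [0.718, 0.696, 0.003, 0.002]
wrist_force: [0.2, -0.3, -0.5]
finger_gap: 0.0004
gripper_force: 0.0
```

```bash
python3 - <<'E'
from h import *
s=optics.grab_frame("scene");b=optics.grab_frame("side");
x=cv2.resize(s["pixels"][190:275,205:345,::-1],(560,340),interpolation=cv2.INTER_CUBIC)
y=cv2.resize(b["pixels"][190:275,265-35:265+25,::-1],(240,340),interpolation=cv2.INTER_CUBIC)
cv2.imwrite("pics/g.png",np.hstack([x,y]))
st=ctrl.read_state();print(st["ee_pos"],st["wrist_force"],st["time_s"])
E
```

```text
[0.53362934 0.21178363 0.28522316] [ 0.13236382 -0.48834899 -0.06551007] 10.275
```

View pics/g.png

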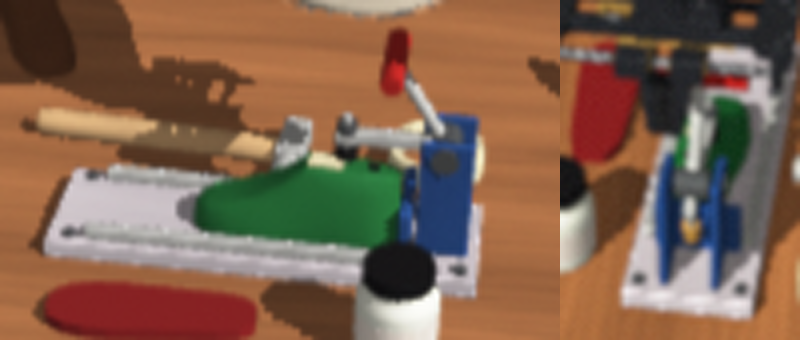

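The lever is shut: the bar leans over the last at crop (397,62) and the foot is on the cone top at (347,152). The heel is at the stop at (402,200), and the gripper is clear.

```bash
python3 -c "
from station import ctrl
print(ctrl.finish_job())"
```

```text
the job is handed in; nothing more can be done
None
```

The job is handed in: I pushed the last until its heel was against the blue stop, then the clamp snapped shut with its foot on the last, in about 10 s and with the arm clear.

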